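Lock the jig's pivot pin with its spring clip

TASK

The pivot pin of the welding jig is standing proud: press it down until it stops, then push the open spring clip that lies on the jig's base plate sideways, mouth first, into the pin's groove until it snaps fully home around it. Push gently: stop as soon as you feel the clip come up solid, never lean on it hard, and leave the loose things round about where they are.

Things in the scene. Friction and masses are not known exactly. Their poses are not given: they have to be found in the camera images.
- jig: fixed steel base plate, 10 mm thick, x -215 to 125 mm, y -145 to 145 mm. Origin: on the table, on the pin's axis. x points from the clip's side past the pin to a T-shaped tube post (centre 98 mm beyond the pin, 116 mm high, 110 mm wide). The clip starts 105 to 145 mm from the pin on the -x side, up to 40 mm aside, mouth within 0.45 rad of +x. A 6 mm high bolt head at each +x corner.
- pin (a joint): height of the pivot pin above its solid stop in m: 0 = fully down, at most 0.02. Slides up and down only, stays by friction where it is left, needs about 8 N on its head to go down. Only within about 1.5 mm of the stop is its foot (40 mm in diameter) sunk below the plate's top; otherwise the foot bars the clip from the groove.
- pin_top (a point): centre of the flat top of the round upright steel pin: head 44 mm in diameter; fully down, its top is 48 mm and its underside 14 mm above the base plate
- groove (a point): on the pin's axis, 5 mm above the plate's top when the pin is down: mid height of a clip in the groove. The groove is 32 mm in diameter, between the plate and the head, open all round: the clip may enter from any direction.
- clip: flat U-shaped spring clip of dark steel lying on the base plate, 84 mm long, 10 mm thick, 0.13 to 0.25 kg. Origin: centre of its eye, on its underside; x points out of the open mouth (the way to push it). Two springy arms, 56 mm wide over their outsides, reach 36 mm ahead; the mouth is 46 mm wide in front, narrowing to 22 mm at 12 mm ahead of the origin.
- clip_back (a point): centre of the clip's flat rear face, 48 mm behind its eye, 5 mm above its underside: face 80 mm wide along y, 10 mm high. Pushed here with about 10 to 20 N the arms spread over the groove and snap shut behind it; then the eye's centre is on the pin's axis and the clip is up solid: further pushing only raises the force (60 N is too much).
- nut: hexagon nut, 42 mm across, 17 mm high, lying flat on the jig's base plate beside the clip's path; leave alone
- bolt: hexagon-head bolt standing on its head on the base plate, 34 mm across, 60 mm high; leave alone
- square_tube: square steel tube offcut, 200 x 40 x 40 mm, lying on the table along its x; leave alone
- tube_offcut: upright round aluminium tube offcut, 60 mm outer diameter, 90 mm high; leave alone
- hammer: hammer lying on the table; leave alone
- wrench: wrench lying on the table; leave alone
- angle_offcut: steel angle offcut, 140 mm long, 45 mm high, lying on the table along its x; leave alone
There are look-alikes about, which are no part of the job. Of the things like the clip, leave any that is purple or yellow; of the rest the larger one is meant.

How it is judged (in metres and radians):
On the way, in this order (a step that is already met when the one before it is completed fails the run):
1. the pin is pressed fully down (value of joint pin below 0.003 m), for 0.2 s.
2. the clip is home around the pin (horizontal distance between clip and pin_top below 0.004 m and z of clip in the frame of jig between 0.006 and 0.015 m and angle between clip's own z axis and vertical below 0.12 rad), for 0.2 s.
At the end, for the whole second after the job is handed in: the pin is fully down (within 3 mm) and the clip lies flat on the base plate around the pin's groove, its eye centred on the pin's axis within 4 mm, at rest (all of step 2 and value of joint pin below 0.003 m and linear speed of clip below 0.01 m/s); the robot touches nothing.
It fails at once if the clip is leaned on hard (over 60 N) (contact force between the fingers and clip above 60 N).
It fails at once if a loose bystander is shifted more than 30 mm (distance of any of nut, bolt, square_tube, tube_offcut, hammer, wrench, angle_offcut from where it was at the start of the episode above 0.03 m).
It also fails if it takes over 59 s, if anything falls off the work surface, if the arm or the gripper's body presses on something with over 40 N, if the wrist force passes 120 N, or if a joint passes its speed limit or range.

ROBOT

A 6-joint arm with a two-finger parallel gripper is mounted at the origin on the work surface. World frame = base frame: x ahead of the robot, y to its left, z up, the work surface at z = 0. Lengths are in mm, angles in degrees, forces in N, time in s.
With the tool pointing down it reaches from about 350 to 950 mm from the base axis. Payload 17.4 kg.
Tool frame: the origin (TCP) lies between the finger pads; the fingertips stand tcp_to_tips ahead of it and the grasp point (between the pads) lies 8 mm behind it (tcp_to_tips is the distance from the TCP to the fingertips, in mm); z points along the fingers, y is the direction in which the jaws open and shut (so a half turn about z gives the same grasp; the last joint's range is limited). The gripper opens to 93 mm and grips with 3 to 60 N. Pads are 15 mm wide; open, the fingers measure 128 mm over their backs; the gripper's body (75 mm by 188 mm) begins 65 mm behind the grasp point.
Start: joints at [-75.275, 6.646, 82.598, -0, 90.757, -2.166], TCP at [196.111, -645.889, 229.646] pointing down, gripper open.
Joint ranges: [-162.19, 162.19], [-47.58, 125.68], [4.15, 143.07], [-65.23, 245.23], [0.69, 171.88], [-170.13, 170.13]. Speed limits (degrees/s): [108.29, 108.29, 127.2, 180, 180, 180].

INTERFACE

Orientations are given as a 3x3 rotation matrix whose columns are the frame's x, y, z axes.
In Python, from plant import * gives the robot as it stands.
- The arm moves only by the shell command python3 -m handwheel 'ROWS' [FORCE]. ROWS is a JSON object of lists of equal length, an entry for each row: "dr": the turn, a rotation vector about the tool's x, y, z in degrees, a list of three; "travel": the shift along the tool's x, y, z in mm, a list of three; "gripper": the opening, from 0 (shut) to 1 (fully open). A call has 1 to 10 rows; each row shifts and turns the pose as measured when the row begins, along the tool's axes as they then stand; what a row does not reach is not made up. A row lasts 1/10 s, in which the tool goes at most 50 mm and 8.59 degrees, less where a joint would pass 70% of its speed; a pose out of reach is approached as far as the arm can. A call with a gripper value outside its range is refused whole. The fingers move at their own pace and stop on an object; FORCE is the grip in N (left out, the last holds). Time passes only in rows, so rows that do not move let the fingers close. It gives the time, the measured TCP pose, the force and the opening at its end, in the units of the state.
- read_state(): the state, without advancing time (a new reading comes with each control period).
- capture(name): name is "scene" or "top" or "wrist"; returns the picture (420x560x3 uint8, blue, green, red); there is no depth.
- calibration(name): a dict with "intrinsics" (3x3 intrinsics, pixels), "extrinsics" (4x4, takes a point from camera to world coordinates). Camera axes: x right, y down, z forward; pixel columns grow to the right and rows downward; lengths in mm; the calibration is good to about 2 mm. A picture is of the moment at which its call begins: read the wrist's pose just before it. calibration takes no time and is no camera call; for the wrist camera it gives the pose at the moment of the call.
- hand_in(): hands the job in, once; it reports no verdict.
Trained networks look in the newest picture that a camera, given by its name, has taken for a name from the list of things; names that differ only in an ending like _2 or _b are one class to them, and where a whole thing is asked for, a point or a joint stands for the part that bears it (a point fixed in the world has none). Each returns a list of dicts, best first, with "score" (0 to 1); they miss things now and then, are a little off and sometimes report something else, mostly with a low value. They report only what shows in the picture. A call takes as long as a camera call. They do not tell look-alikes from the thing itself.
- boxes_of(camera, target): "bbox" ([left, top, width, height] in pixels, round what is visible of it).
- cut_out(camera, target): "mask" (420x560 bool, what is visible of it) and "bbox" ([left, top, width, height] in pixels, round what is visible of it).
- place_of(camera, target): "position" ([column, row] in pixels: a listed point, or the origin of a listed thing).
The state is a dict: "time_s": time; "qpos": joint angles; "qd": joint speeds; "joint_efforts": joint torques, N m; "tool_pos": TCP position; "eef_rot": TCP orientation; "force": force on the tool from outside, world axes, zero at the start; "moment": the same for the moment, N m; "gripper_width": finger opening in mm.
Only numpy, scipy, OpenCV 4.12 (cv2) and the standard library are available. Lean on these libraries where they do the work, as an engineer would, in place of code of your own. Each camera call takes 0.05 s, during which the arm holds its last target. There are 200 camera calls.

## Working session

There is one attempt and no reset: what is moved stays moved. The work goes in short steps, Python scripts to look and compute and a shell command to move; the robot and the scene stay as the last step left them, time stands still between calls to the robot, and variables do not carry over. Pictures are saved under pics/ and viewed, about 8 in all and at most 12, crops included, and the job is handed in when it is done.

```bash
ls; mkdir -p pics
python3 - <<'E'
from plant import *
import cv2,numpy as np
s=read_state();print(s)
for c in("scene","top"):
    im=capture(c);cv2.imwrite(f"pics/{c}0.png",im)
    k=calibration(c);print(c,np.round(k["intrinsics"],1).tolist(),np.round(k["extrinsics"],3).tolist())
    for t in("clip","pin_top","nut","bolt","clip_back","groove","jig"):
        print(t,[(round(d["score"],2),np.round(d["position"],1).tolist()) for d in place_of(c,t)][:5])
a=cv2.imread("pics/top0.png");cv2.imwrite("pics/top0b.png",cv2.resize(a,(800,600)))
E
```

```text
pics
{'time_s': 0.0, 'qpos': array([-7.52762228e+01,  6.67383859e+00,  8.26367622e+01,  1.28175200e-03,
        9.07569118e+01, -2.16537110e+00]), 'qd': array([-0.00935698,  0.00342996, -0.02779047, -0.02983998,  0.01377202,
       -0.03583019]), 'joint_efforts': array([-6.13004813e-03, -7.21274543e+01, -6.22618246e+01,  7.76201882e-02,
        2.36714096e-02, -4.05424669e-05]), 'tool_pos': array([ 196.05271096, -645.69058501,  228.89753048]), 'eef_rot': array([[ 9.56868553e-01,  2.90521076e-01, -2.77846058e-04],
       [ 2.90521201e-01, -9.56867870e-01,  1.14530949e-03],
       [ 6.68745787e-05, -1.17663080e-03, -9.99999306e-01]]), 'force': array([ 0.908737  , -0.28831466,  0.97053752]), 'moment': array([-0.02523285,  0.0227085 ,  0.03940363]), 'gripper_width': 92.98332994453206}
scene [[397.1, 0.0, 284.6], [0.0, 397.1, 211.1], [0.0, 0.0, 1.0]] [[0.675, 0.585, -0.449, 1081.359], [0.737, -0.544, 0.4, -406.131], [-0.011, -0.601, -0.799, 921.045], [0.0, 0.0, 0.0, 1.0]]
clip [(0.88, [278.7, 231.5]), (0.82, [337.6, 283.2]), (0.78, [216.4, 258.9]), (0.75, [216.5, 298.1]), (0.32, [384.6, 1
[... 158 characters left out ...]
 (0.67, [206.5, 270.4]), (0.57, [218.6, 310.6])]
groove [(0.72, [298.8, 188.6])]
jig [(0.88, [295.0, 193.4]), (0.4, [134.1, 234.1])]
top [[399.2, 0.0, 280.0], [0.0, 399.2, 208.5], [0.0, 0.0, 1.0]] [[-0.009, -0.989, 0.146, 376.225], [-1.0, 0.006, -0.02, 28.2], [0.019, -0.146, -0.989, 1357.367], [0.0, 0.0, 0.0, 1.0]]
clip [(0.83, [278.3, 142.5]), (0.82, [281.6, 201.1]), (0.66, [353.0, 190.9]), (0.5, [335.4, 217.7])]
pin_top [(0.65, [244.6, 216.6]), (0.43, [410.0, 255.7])]
nut [(0.4, [276.6, 245.3])]
bolt [(0.39, [232.7, 185.7])]
clip_back [(0.84, [265.7, 133.8]), (0.79, [294.9, 195.1]), (0.67, [343.4, 211.5]), (0.56, [357.4, 181.4])]
groove [(0.74, [243.5, 217.3])]
jig [(0.69, [245.4, 218.9])]
```

View pics/top0b.png

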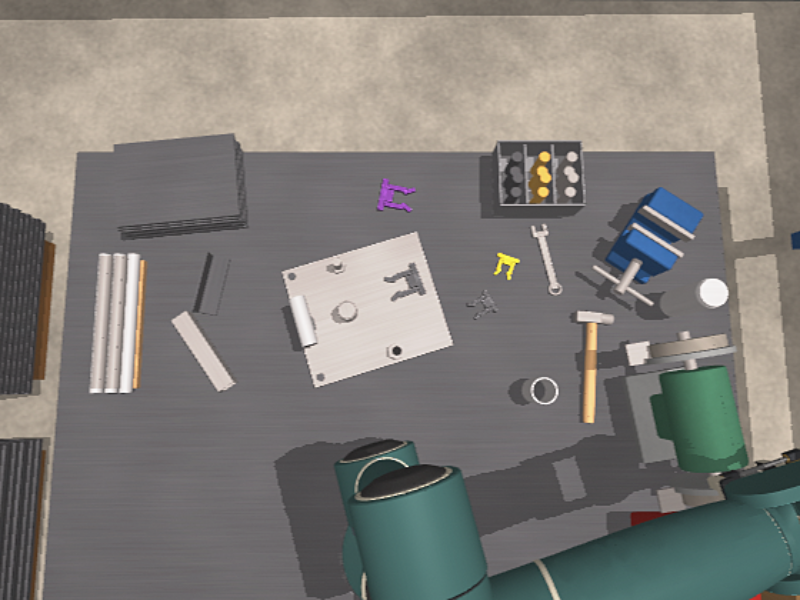

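View pics/scene0.png

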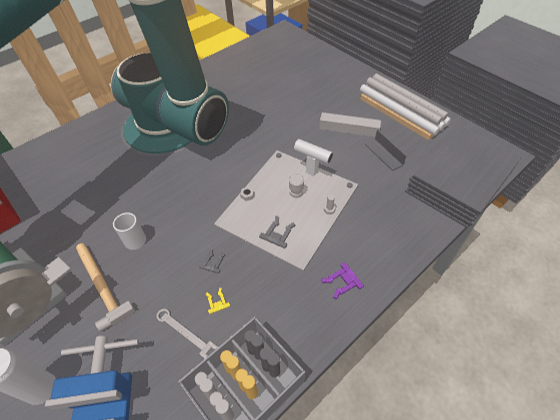

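The four clip-like things in the top picture (560 scale) are dark at (281,201) on the plate, smaller dark at (340,213), yellow (355,185) and purple (277,137). The larger dark one on the plate is meant. The pin is at (244,217), the nut at (277,245) and the bolt at (233,186).

```bash
cat > h.py <<'E'
from plant import *
import cv2,numpy as np
def ray(c,p,k=None):
    k=k or calibration(c);E=np.array(k["extrinsics"]);d=E[:3,:3]@np.linalg.inv(k["intrinsics"])@[p[0],p[1],1];return E[:3,3],d
def onz(c,p,z,k=None):
    o,d=ray(c,p,k);return (o+d*(z-o[2])/d[2])
def proj(c,P,k=None):
    k=k or calibration(c);E=np.array(k["extrinsics"]);q=np.array(k["intrinsics"])@(E[:3,:3].T@(np.array(P,float)-E[:3,3]));return q[:2]/q[2]
def tri(obs):
    A=np.zeros((3,3));b=np.zeros(3)
    for c,p in obs:
        o,d=ray(c,p);d=d/np.linalg.norm(d);M=np.eye(3)-np.outer(d,d);A+=M;b+=M@o
    return np.linalg.solve(A,b)
E
python3 - <<'E'
from h import *
r=lambda a:np.round(a,1).tolist()
print("pin tri",r(tri([("top",(244.6,216.6)),("scene",(298,178.1))])),"groove",r(tri([("top",(243.5,217.3)),("scene",(298.8,188.6))])))
print("clip tri",r(tri([("top",(281.6,201.1)),("scene",(278.7,231.5))])),"back",r(tri([("top",(294.9,195.1)),("scene",(270.8,240.5))])))
for n,p,z in(("pin",(244.6,216.6),65),("groove",(243.5,217.3),15),("clip",(281.6,201.1),10),("back",(294.9,195.1),15),("nut",(276.6,245.3),20),("bolt",(235.5,186.5),60)):print("top",n,r(onz("top",p,z)))
for n,p,z in(("pin",(298,178.1),65),("groove",(298.8,188.6),15),("clip",(278.7,231.5),10),("back",(270.8,240.5),15)):print("scene",n,r(onz("scene",p,z)))
# plate corners from top (560 scale)
cs=[(282,270),(417,232),(452,345),(316,387)]
C=[onz("top",(a*.7,b*.7),10)[:2] for a,b in cs];print("corners",r(C))
C=np.array(C);x=(C[0]+C[3]-C[1]-C[2]);x/=np.linalg.norm(x);m=C.mean(0);print("xdir",x,np.degrees(np.arctan2(x[1],x[0])),"pin est",m+45*x)
a=cv2.imread("pics/top0.png")[150:280,190:370];b=cv2.imread("pics/scene0.png")[130:330,180:400]
cv2.imwrite("pics/crop.png",np.hstack([cv2.resize(a,(430,310),interpolation=2),cv2.resize(b,(341,310),interpolation=2)]))
E
```

```text
pin tri [542.7, 120.8, 74.9] groove [545.1, 126.0, 27.2]
clip tri [603.3, -4.4, -2.7] back [620.7, -49.0, 17.7]
top pin [541.4, 118.0, 65.0]
top groove [545.4, 125.2, 15.0]
top clip [601.0, -4.4, 10.0]
top back [620.7, -49.9, 15.0]
top nut [449.8, 14.0, 20.0]
top bolt [642.5, 148.8, 60.0]
scene pin [538.7, 130.9, 65.0]
scene groove [538.8, 135.1, 15.0]
scene clip [610.0, -9.7, 10.0]
scene back [619.9, -47.2, 15.0]
corners [[644.7, 283.6], [737.1, -41.5], [462.1, -120.6], [366.9, 198.8]]
xdir [-0.27941668  0.96016994] 106.22539319923864 pin est [540.1100378  123.28996625]
```

View pics/crop.png

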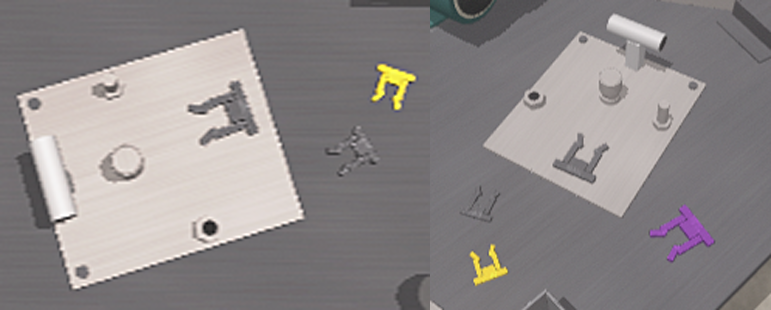

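The crop confirms it: the large dark clip lies on the plate, with a smaller dark look-alike off it. I'll turn the tool so its x lies along the push direction, then travel.

```bash
python3 -m handwheel '{"dr":[[0,0,-8.5],[0,0,-8.5],[0,0,-8.5],[0,0,-8.5],[0,0,-8.5],[0,0,-8.5],[0,0,-8.5],[0,0,-8.5],[0,0,-8.5],[0,0,-8.5]],"travel":[[0,0,0],[0,0,0],[0,0,0],[0,0,0],[0,0,0],[0,0,0],[0,0,0],[0,0,0],[0,0,0],[0,0,0]],"gripper":[0,0,0,0,0,0,0,0,0,0]}' 20
python3 - <<'E'
from h import *
import plant
s=read_state();R=s["eef_rot"];print(s["qpos"],s["tool_pos"],s["gripper_width"],"yaw",np.degrees(np.arctan2(R[1,0],R[0,0])))
print([n for n in dir(plant) if n[0]!='_'],getattr(plant,"tcp_to_tips",None))
E=np.array(calibration("wrist")["extrinsics"]);print(R.T@(E[:3,3]-s["tool_pos"]),R.T@E[:3,:3])
print("to (560,60):",R.T@(np.array([560,60,230])-s["tool_pos"]))
E
```

```text
time_s: 1.8
tool_pos: [208.0, -650.0, 240.8]
eef_rot: [[-0.224, 0.974, 0.026], [0.974, 0.224, -0.022], [-0.027, 0.02, -0.999]]
force: [0.5, 0.1, 0.8]
gripper_width: 17.8
[-74.85961771   6.38354405  81.86990026   1.09001636  90.14571961
 -87.78111505] [ 208.02563764 -649.9697135   240.80280852] 17.819880779662277 yaw 102.92385185094521
['PlanningError', 'boxes_of', 'calibration', 'capture', 'cut_out', 'hand_in', 'place_of', 'read_state', 'tcp_to_tips'] 11.0
[  79.59217311    0.46015969 -153.78580517] [[ 1.31497961e-03 -9.56983930e-01 -2.90137949e-01]
 [ 9.99998961e-01  1.08690294e-03  9.47237670e-04]
 [-5.91139437e-04 -2.90138893e-01  9.56984364e-01]]
to (560,60): [613.33080215 501.86374682   4.21346475]
```

```bash
python3 -m handwheel '{"dr":[[0,0,0],[0,0,0],[0,0,0],[0,0,0],[0,0,0],[0,0,0],[0,0,0],[0,0,0],[0,0,0],[0,0,0]],"travel":[[36,29,0],[36,29,0],[36,29,0],[36,29,0],[36,29,0],[36,29,0],[36,29,0],[36,29,0],[36,29,0],[36,29,0]],"gripper":[0,0,0,0,0,0,0,0,0,0]}'
python3 - <<'E'
from h import *
s=read_state();R=s["eef_rot"];print(s["qpos"],s["gripper_width"],"yaw",np.degrees(np.arctan2(R[1,0],R[0,0])))
print("to (560,60):",R.T@(np.array([560,60,230])-s["tool_pos"]))
c=np.radians(106);Rt=np.array([[np.cos(c),np.sin(c),0],[np.sin(c),-np.cos(c),0],[0,0,-1]]).astype(float)
from scipy.spatial.transform import Rotation as Ro
print("dr",Ro.from_matrix(R.T@Rt).as_rotvec(degrees=True))
E
```

```text
time_s: 2.8
tool_pos: [410.3, -223.1, 236.3]
eef_rot: [[-0.223, 0.974, 0.028], [0.974, 0.223, -0.028], [-0.034, 0.021, -0.999]]
force: [0.3, 0.1, 0.6]
gripper_width: 0.4
[-31.3186524  -21.598902   107.56726957  -0.54537466  91.82055315
 -44.24103109] 0.41197204917032026 yaw 102.87421120260726
to (560,60): [242.68836336 208.95525029   2.51752692]
dr [ 1.15180852  1.96471362 -3.10505803]
```

```bash
python3 -m handwheel '{"dr":[[1,2,-3],[0,0,0],[0,0,0],[0,0,0],[0,0,0],[0,0,0],[0,0,0]],"travel":[[36,32,0],[36,32,0],[36,32,0],[36,32,0],[36,32,0],[36,32,0],[16,10,0]],"gripper":[0,0,0,0,0,0,0]}'
python3 - <<'E'
from h import *
s=read_state();im=capture("wrist");k=calibration("wrist");cv2.imwrite("pics/w1.png",im)
print(s["tool_pos"])
r=lambda a:np.round(a,1).tolist()
for t,z in(("clip",10),("clip_back",15),("pin_top",70),("groove",15),("nut",20),("bolt",50)):
    for d in place_of("wrist",t)[:3]:print(t,round(d["score"],2),r(d["position"]),r(onz("wrist",d["position"],z,k)))
E
```

```text
time_s: 3.5
tool_pos: [546.0, 69.4, 238.3]
eef_rot: [[-0.278, 0.96, 0.006], [0.96, 0.278, 0.001], [-0.001, 0.006, -1.0]]
force: [0.1, -0.5, 0.4]
gripper_width: 0.6
[546.01009955  69.38260203 238.28620403]
clip 0.94 [304.4, 247.4] [606.2, -3.9, 10.0]
clip 0.71 [467.4, 282.2] [826.7, 8.3, 10.0]
clip_back 0.96 [307.2, 279.9] [622.3, -44.1, 15.0]
clip_back 0.84 [484.3, 256.2] [827.0, 49.7, 15.0]
pin_top 0.8 [286.4, 140.4] [542.5, 121.7, 70.0]
nut 0.69 [183.9, 203.0] [450.5, 14.7, 20.0]
bolt 0.69 [383.9, 140.5] [639.8, 148.0, 50.0]
```

View pics/w1.png

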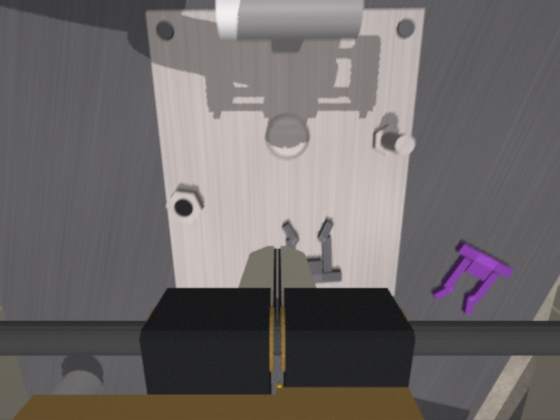

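The picture shows the pin's head at about (287,135), the clip with its mouth towards the pin at (307,250), the nut at (184,205) and the bolt at (390,141). All agree with the earlier estimates. I'll go over the pin and down close to its head.

```bash
python3 -m handwheel '{"dr":[[0,0,0],[0,0,0],[0,0,0],[0,0,0],[0,0,0],[0,0,0]],"travel":[[26,5,20],[26,6,20],[0,0,30],[0,0,30],[0,0,30],[0,0,0]],"gripper":[0,0,0,0,0,0]}'
```

```text
time_s: 4.45
tool_pos: [542.5, 114.0, 107.3]
eef_rot: [[-0.266, 0.964, 0.013], [0.964, 0.266, 0.001], [-0.003, 0.012, -1.0]]
force: [-0.1, -0.1, -0.4]
gripper_width: 0.2
```

```bash
python3 -m handwheel '{"dr":[[0,0,0],[0,0,0],[0,0,0],[0,0,0],[0,0,0],[0,0,0]],"travel":[[5,0,0],[4,0,8],[0,0,8],[0,0,4],[0,0,4],[0,0,4]],"gripper":[0,0,0,0,0,0]}'
```

```text
time_s: 5.05
tool_pos: [542.7, 122.4, 83.7]
eef_rot: [[-0.264, 0.964, 0.02], [0.965, 0.264, 0.002], [-0.003, 0.019, -1.0]]
force: [0.2, 0.2, 4.7]
gripper_width: 0.7
```

```bash
python3 -m handwheel '{"dr":[[0,0,0],[0,0,0],[0,0,0],[0,0,0]],"travel":[[0,0,3],[0,0,3],[0,0,3],[0,0,3]],"gripper":[0,0,0,0]}'
```

```text
time_s: 5.45
tool_pos: [543.8, 122.5, 73.7]
eef_rot: [[-0.264, 0.964, 0.022], [0.965, 0.264, 0.002], [-0.003, 0.022, -1.0]]
force: [-3.5, -0.9, 7.5]
gripper_width: 0.5
```

```bash
python3 -m handwheel '{"dr":[[0,0,0],[0,0,0]],"travel":[[0,0,2.5],[0,0,2]],"gripper":[0,0]}'; python3 -m handwheel '{"dr":[[0,0,0],[0,0,0]],"travel":[[0,0,2],[0,0,2]],"gripper":[0,0]}'
```

```text
time_s: 5.65
tool_pos: [544.3, 122.6, 70.3]
eef_rot: [[-0.264, 0.964, 0.023], [0.965, 0.264, 0.003], [-0.003, 0.023, -1.0]]
force: [-3.2, -0.2, 7.8]
gripper_width: 0.4
time_s: 5.85
tool_pos: [545.3, 122.8, 69.1]
eef_rot: [[-0.264, 0.964, 0.025], [0.965, 0.264, 0.003], [-0.003, 0.025, -1.0]]
force: [-12.3, -1.5, 31.3]
gripper_width: -0.0
```

The pin came up solid: the force jumped from 8 to 31 N at tip height 58 mm. I'll hold, lift and move behind the clip.

```bash
python3 -m handwheel '{"dr":[[0,0,0],[0,0,0],[0,0,0],[0,0,0],[0,0,0],[0,0,0],[1.3,0,-3],[0,0,-3],[0,0,-3],[0,0,0]],"travel":[[0,0,0],[0,0,-1],[0,0,-15],[0,0,-35],[0,0,-40],[0,0,-30],[-40,0,0],[-40,0,0],[-40,0,0],[-40,10,0]],"gripper":[0,0,0,0,0,0,0,0,0,0]}'
python3 - <<'E'
from h import *
s=read_state();R=s["eef_rot"];p=s["tool_pos"]
print("yaw",np.degrees(np.arctan2(R[1,0],R[0,0])),R.T@(np.array([645,-103,190])-p))
E
```

```text
time_s: 6.85
tool_pos: [605.7, -24.8, 205.0]
eef_rot: [[-0.423, 0.906, 0.008], [0.906, 0.423, -0.003], [-0.006, 0.006, -1.0]]
force: [0.9, 0.3, 0.8]
gripper_width: 0.4
yaw 115.03462352432777 [-87.37525871   2.46535295  15.51349355]
```

```bash
python3 -m handwheel '{"dr":[[0,0,0],[0,0,0],[0,0,0]],"travel":[[-44,0,6],[-44,2,6],[0,0,0]],"gripper":[0.4,0.4,0.4]}'
python3 - <<'E'
from h import *
s=read_state();im=capture("wrist");k=calibration("wrist");cv2.imwrite("pics/w2.png",im)
R=s["eef_rot"];p=s["tool_pos"];print(np.round(p,1),s["gripper_width"])
r=lambda a:np.round(a,1).tolist()
for t,z in(("clip",10),("clip_back",15),("pin_top",58),("groove",15)):
    for d in place_of("wrist",t)[:2]:print(t,round(d["score"],2),r(d["position"]),r(onz("wrist",d["position"],z,k)))
E
```

```text
time_s: 7.15
tool_pos: [647.5, -110.8, 196.0]
eef_rot: [[-0.421, 0.907, 0.01], [0.907, 0.421, -0.004], [-0.008, 0.007, -1.0]]
force: [0.4, 1.0, 0.3]
gripper_width: 19.8
[ 647.5 -110.8  196. ] 19.827971588257046
clip 0.61 [173.5, 216.1] [561.1, -186.6, 10.0]
clip 0.56 [474.6, 159.6] [823.9, 3.6, 10.0]
clip_back 0.86 [176.8, 243.5] [575.9, -213.0, 15.0]
clip_back 0.81 [280.9, 121.2] [624.3, -46.5, 15.0]
```

View pics/w2.png

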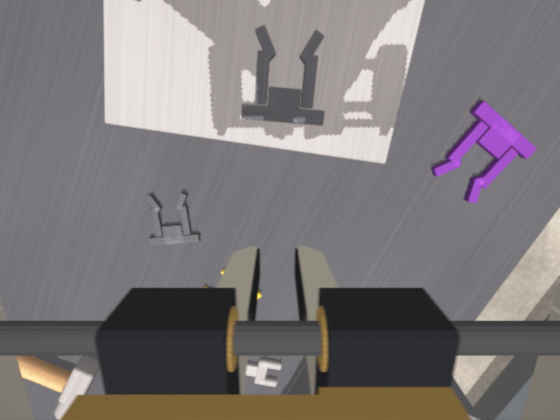

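The clip is clear in this picture: its rear edge runs from (242,121) to (323,125) and its arm tips are at (262,30) and (316,38). The small grey look-alike is at (174,230) and the purple one at (490,140), both off the plate. I'll compute the clip's pose from these edges.

Run:
```python
from h import *
k=calibration("wrist");f=lambda p:onz("wrist",p,20,k)[:2]
L,Rr,a,b=map(f,((242,119.5),(323.5,123.5),(262,29),(317,37)))
print(L,Rr,np.linalg.norm(L-Rr),a,b,np.linalg.norm(a-b))
m=(L+Rr)/2;v=Rr-L;h=np.degrees(np.arctan2(v[0]*-1*-1*0+v[0],-v[1]));n=np.array([-v[1],v[0]])/np.linalg.norm(v)
print("back mid",m,"normal heading",np.degrees(np.arctan2(n[1],n[0])),"axis heading",np.degrees(np.arctan2(*((a+b)/2-m)[::-1])))
n=n if n[1]>0 else -n
e=m+48*n;print("eye",e,"dir eye->pin",np.degrees(np.arctan2(122-e[1],542.5-e[0])))
s=read_state();R=s["eef_rot"];p=s["tool_pos"]
for t in (20,):
    T=np.r_[m-n*22,60];print(T,R.T@(T-p))
im=cv2.imread("pics/w2.png")[80:145,220:345];g=im.astype(int).sum(2)
d=(g<255)
for c in range(20,110,8):
    r=np.where(d[:,c])[0];print(c+220,r.min()+80,r.max()+80,end='; ')
```

```text
[588.64103088 -57.83960959] [662.16184489 -27.42587207] 79.56321714712695 [573.62537334  22.1467481 ] [621.44646856  37.58445865] 50.25116968197605
back mid [625.40143789 -42.63274083] normal heading 112.47366642723833 axis heading 111.02479984226962
eye [607.05301693   1.72191449] dir eye->pin 118.22236969245017
[633.81113082 -62.96195785  60.        ] [ 45.17587046   5.5570849  137.03603267]Traceback (most recent call last):
  File "<stdin>", line 15, in <module>
    return umr_minimum(a, axis, None, out, keepdims, initial, where)
ValueError: zero-size array to reduction operation minimum which has no identity
```

```bash
python3 -m handwheel '{"dr":[[0,0,-1.5],[0,0,-1.5],[0,0,0],[0,0,0],[0,0,0],[0,0,0],[0,0,0]],"travel":[[20,5,0],[20,5,30],[0,0,40],[0,0,40],[0,0,30],[0,0,10],[0,0,0]],"gripper":[0.4,0.4,0.4,0.4,0.4,0.4,0.4]}'
python3 - <<'E'
from h import *
s=read_state();R=s["eef_rot"];p=s["tool_pos"]
print("yaw",np.degrees(np.arctan2(R[1,0],R[0,0])),R.T@(np.array([637,-64.7,24])-p),s["gripper_width"])
print(s["qpos"])
E
```

```text
time_s: 8.1
tool_pos: [639.0, -56.3, 49.2]
eef_rot: [[-0.482, 0.876, 0.021], [0.876, 0.482, -0.004], [-0.013, 0.016, -1.0]]
force: [-0.5, 0.6, 1.0]
gripper_width: 37.2
yaw 118.79963347542657 [-6.09467001 -6.18198492 25.18383993] 37.221542070928116
[-7.28275148e+00  7.81159081e+00  9.85201579e+01 -6.86264832e-02
  7.24723216e+01 -3.60685328e+01]
```

```bash
python3 -m handwheel '{"dr":[[0.9,0.7,0],[0,0,0],[0,0,0]],"travel":[[-6,-6,5],[0,0,10],[0,0,8]],"gripper":[0.4,0.4,0.4]}'
python3 - <<'E'
from h import *
s=read_state();R=s["eef_rot"];p=s["tool_pos"]
print("yaw",np.degrees(np.arctan2(R[1,0],R[0,0])),R.T@(np.array([637,-64.7,24])-p))
im=capture("wrist");cv2.imwrite("pics/w3.png",im)
E
```

```text
time_s: 8.4
tool_pos: [638.8, -64.9, 30.5]
eef_rot: [[-0.483, 0.876, 0.006], [0.876, 0.483, -0.001], [-0.004, 0.005, -1.0]]
force: [0.8, 0.7, 0.1]
gripper_width: 37.5
yaw 118.85693316402332 [ 1.03637489 -1.49819965  6.46231942]
```

View pics/w3.png

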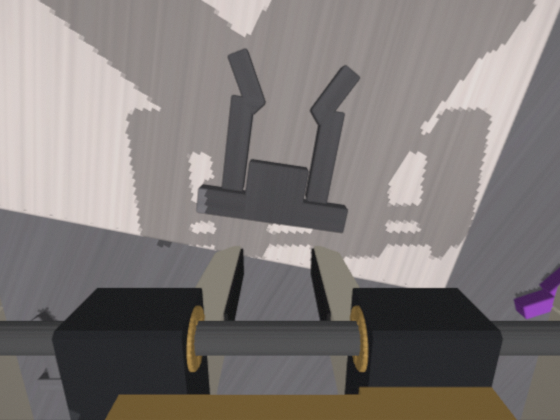

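Fingers straddle the rear bar's centre (bar mid at column 272, fingers at 278) with a gap of about 10 mm. I'll lower to 12 mm tip height, close the gap and start the push.

```bash
python3 -m handwheel '{"dr":[[0,0,1.5],[0,0,0],[0,0,0],[0,0,0],[0,0,0],[0,0,0],[0,0,0]],"travel":[[0,-2,4],[0,0,3],[6,0,0],[6,0,0],[6,0,0],[6,0,0],[6,0,0]],"gripper":[0.4,0.4,0.4,0.4,0.4,0.4,0.4]}'
python3 - <<'E'
from h import *
s=read_state();R=s["eef_rot"];p=s["tool_pos"]
print("yaw",np.degrees(np.arctan2(R[1,0],R[0,0])),"pin in tool",R.T@(np.array([542.5,122,24])-p))
im=capture("wrist");cv2.imwrite("pics/w4.png",im)
E
```

```text
time_s: 9.15
tool_pos: [622.1, -37.5, 22.2]
eef_rot: [[-0.457, 0.89, 0.006], [0.89, 0.457, -0.001], [-0.004, 0.005, -1.0]]
force: [0.2, -1.0, 0.0]
gripper_width: 37.3
yaw 117.17444599659814 pin in tool [178.27749521   2.04914207  -2.50478951]
```

View pics/w4.png

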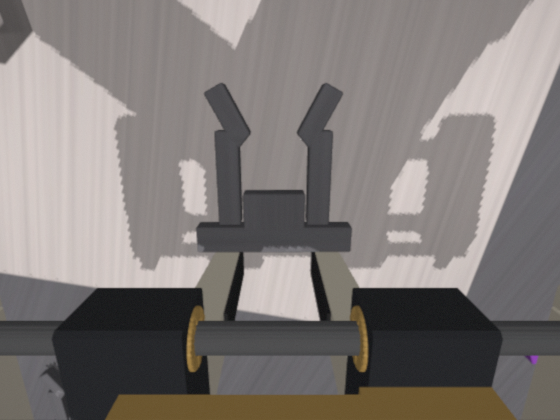

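The rear bar sits square against both fingers, with its mid at column 274. I'll push on, steering 1.5° toward the pin.

```bash
python3 -m handwheel '{"dr":[[0,0,0.5],[0,0,0.5],[0,0,0.5],[0,0,0],[0,0,0],[0,0,0],[0,0,0],[0,0,0]],"travel":[[6,0,-1],[8,0,0],[8,0,0],[8,0,0],[8,0,0],[8,0,0],[8,0,0],[6,0,0]],"gripper":[0.4,0.4,0.4,0.4,0.4,0.4,0.4,0.4]}'
python3 - <<'E'
from h import *
s=read_state();R=s["eef_rot"];p=s["tool_pos"]
print("yaw",np.degrees(np.arctan2(R[1,0],R[0,0])),"pin in tool",R.T@(np.array([542.5,122,24])-p))
im=capture("wrist");cv2.imwrite("pics/w5.png",im)
k=calibration("wrist")
for t,z in(("clip",10),("clip_back",15),("pin_top",58)):
    for d in place_of("wrist",t)[:1]:P=onz("wrist",d["position"],z,k);print(t,round(d["score"],2),d["position"],P,R.T@(P-p))
E
```

```text
time_s: 10.0
tool_pos: [593.4, 21.7, 23.4]
eef_rot: [[-0.431, 0.902, 0.006], [0.902, 0.431, -0.001], [-0.004, 0.005, -1.0]]
force: [0.1, -1.0, 0.7]
gripper_width: 36.8
yaw 115.56092047678354 pin in tool [112.384463    -2.62977934  -1.04085783]
```

View pics/w5.png

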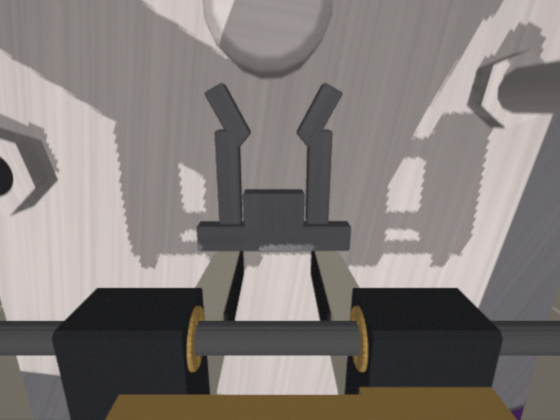

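The pin's head (204 to 332, mid 268) and the clip's mouth (mid 274 at the lower level) line up to within about 1 mm. Now I'll push in gently while watching the force.

```bash
python3 -m handwheel '{"dr":[[0,0,0],[0,0,0],[0,0,0],[0,0,0],[0,0,0],[0,0,0]],"travel":[[4,0,0],[4,0,0],[4,0,0],[4,0,0],[3,0,0],[3,0,0]],"gripper":[0.4,0.4,0.4,0.4,0.4,0.4]}';python3 -m handwheel '{"dr":[[0,0,0],[0,0,0],[0,0,0]],"travel":[[3,0,0],[3,0,0],[3,0,0]],"gripper":[0.4,0.4,0.4]}'
python3 - <<'E'
from h import *
s=read_state();R=s["eef_rot"];p=s["tool_pos"]
print("yaw",np.degrees(np.arctan2(R[1,0],R[0,0])),"pin in tool",R.T@(np.array([542.5,122,24])-p),"F tool",R.T@s["force"])
E
```

```text
time_s: 10.8
tool_pos: [584.0, 41.5, 23.4]
eef_rot: [[-0.43, 0.903, 0.007], [0.903, 0.43, -0.002], [-0.005, 0.005, -1.0]]
force: [-0.0, -1.5, 0.6]
gripper_width: 37.4
time_s: 11.1
tool_pos: [579.8, 50.3, 23.4]
eef_rot: [[-0.431, 0.903, 0.007], [0.903, 0.431, -0.002], [-0.005, 0.005, -1.0]]
force: [1.0, -6.7, 0.9]
gripper_width: 37.4
yaw 115.49978792433872 pin in tool [80.77824476 -2.73501336 -1.01015245] F tool [-6.47133146 -1.97084407 -0.91985298]
```

```bash
for i in 1; do :; done; python3 -m handwheel '{"dr":[[0,0,0],[0,0,0]],"travel":[[3,0,0],[3,0,0]],"gripper":[0.4,0.4]}'
```

```text
time_s: 11.3
tool_pos: [577.4, 54.3, 23.5]
eef_rot: [[-0.431, 0.902, 0.008], [0.902, 0.431, -0.006], [-0.009, 0.004, -1.0]]
force: [3.6, -13.1, -0.9]
gripper_width: 37.3
```

```bash
python3 -m handwheel '{"dr":[[0,0,0],[0,0,0]],"travel":[[2.5,0,0],[2.5,0,0]],"gripper":[0.4,0.4]}'
```

```text
time_s: 11.5
tool_pos: [575.8, 56.8, 23.6]
eef_rot: [[-0.431, 0.902, 0.01], [0.902, 0.431, -0.011], [-0.014, 0.004, -1.0]]
force: [3.2, -10.9, -0.3]
gripper_width: 37.4
```

```bash
python3 -m handwheel '{"dr":[[0,0,0],[0,0,0]],"travel":[[3,0,0],[3,0,0]],"gripper":[0.4,0.4]}'; python3 -m handwheel '{"dr":[[0,0,0],[0,0,0]],"travel":[[3,0,0],[3,0,0]],"gripper":[0.4,0.4]}'
```

```text
time_s: 11.7
tool_pos: [573.5, 60.7, 23.6]
eef_rot: [[-0.431, 0.902, 0.011], [0.902, 0.431, -0.014], [-0.018, 0.004, -1.0]]
force: [1.7, -4.9, 0.1]
gripper_width: 37.8
time_s: 11.9
tool_pos: [570.9, 65.9, 23.5]
eef_rot: [[-0.431, 0.903, 0.011], [0.902, 0.431, -0.015], [-0.019, 0.004, -1.0]]
force: [-0.5, -0.7, 0.9]
gripper_width: 37.0
```

The force fell after about 13 N, so the arms are over the neck. I'll close the rest in small steps until it comes up solid.

```bash
python3 -m handwheel '{"dr":[[0,0,0],[0,0,0]],"travel":[[2.5,0,0],[2,0,0]],"gripper":[0.4,0.4]}'; python3 -m handwheel '{"dr":[[0,0,0]],"travel":[[1.5,0,0]],"gripper":[0.4]}'
```

```text
time_s: 12.1
tool_pos: [568.5, 70.8, 23.3]
eef_rot: [[-0.431, 0.903, 0.011], [0.902, 0.431, -0.015], [-0.018, 0.003, -1.0]]
force: [0.2, 0.4, 0.6]
gripper_width: 37.2
time_s: 12.2
tool_pos: [567.6, 72.6, 23.1]
eef_rot: [[-0.431, 0.902, 0.011], [0.902, 0.431, -0.014], [-0.018, 0.003, -1.0]]
force: [-0.1, 0.2, 0.4]
gripper_width: 37.1
```

```bash
python3 -m handwheel '{"dr":[[0,0,0]],"travel":[[1,0,0]],"gripper":[0.4]}'; python3 -m handwheel '{"dr":[[0,0,0]],"travel":[[1,0,0]],"gripper":[0.4]}'; python3 -c "
from h import *
im=capture('wrist');cv2.imwrite('pics/w6.png',im)"
```

```text
time_s: 12.3
tool_pos: [567.1, 73.7, 23.1]
eef_rot: [[-0.431, 0.902, 0.01], [0.902, 0.431, -0.014], [-0.018, 0.003, -1.0]]
force: [2.4, -5.0, 1.1]
gripper_width: 37.3
time_s: 12.4
tool_pos: [567.0, 73.9, 23.2]
eef_rot: [[-0.431, 0.902, 0.011], [0.902, 0.431, -0.016], [-0.019, 0.003, -1.0]]
force: [5.5, -13.7, -0.7]
gripper_width: 37.1
```

View pics/w6.png

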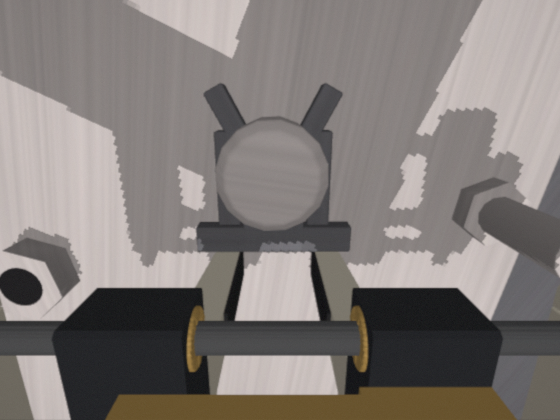

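The clip is home: it moved 0.2 mm for 1 mm commanded while the force rose to 15 N. The picture shows the pin's head (216 to 329) centred over the eye with the arm tips past it. I'll back off, lift and check.

```bash
python3 -m handwheel '{"dr":[[0,0,0],[0,0,0],[0,0,0],[0,0,0],[0,0,0],[0,0,0],[0,0,0],[0,0,0],[0,0,0]],"travel":[[-2,0,0],[-10,0,0],[-25,0,0],[-25,0,-20],[0,0,-40],[0,0,-40],[0,0,-40],[0,0,0],[0,0,0]],"gripper":[0.4,0.4,0.4,0.4,0.4,0.4,0.4,0.4,0.4]}'
python3 - <<'E'
from h import *
s=read_state();im=capture("wrist");k=calibration("wrist");R=s["eef_rot"];print(s["tool_pos"])
for t,z in(("clip",10),("clip_back",15),("pin_top",58)):
    for d in place_of("wrist",t)[:1]:print(t,round(d["score"],2),d["position"],onz("wrist",d["position"],z,k))
p=proj("wrist",[542.5,122,20],k).astype(int);print(p)
c=im[max(0,p[1]-90):p[1]+120,max(0,p[0]-140):p[0]+140];cv2.imwrite("pics/w7.png",cv2.resize(c,None,fx=2,fy=2))
print(max(0,p[1]-90),max(0,p[0]-140))
E
```

```text
time_s: 13.35
tool_pos: [593.7, 14.3, 168.4]
eef_rot: [[-0.43, 0.903, 0.008], [0.902, 0.43, -0.015], [-0.017, 0.001, -1.0]]
force: [-0.6, -0.1, -0.6]
gripper_width: 37.2
[593.65476338  14.34981607 168.36421041]
clip 0.9 [462.6, 289.0] [823.45725197   2.08453001  10.        ]
clip_back 0.96 [496.6, 259.5] [830.47283371  47.38858035  15.        ]
pin_top 0.66 [277.5, 48.5] [543.23349438 122.59137722  58.        ]
[276  55]
0 136
```

View pics/w7.png

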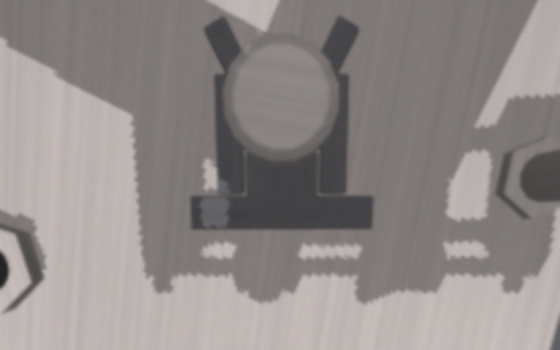

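Run:
```python
from h import *
k=calibration("wrist");f=lambda p,z:onz("wrist",p,z,k)[:2]
L,R=f((231.5,114.2),10),f((322,114.2),10);print(np.linalg.norm(R-L))
for z in(10,20):
    L,R=f((231.5,114.2),z),f((322,114.2),z);v=(R-L)/np.linalg.norm(R-L);e=(L+R)/2+48*np.array([-v[1],v[0]]);print(z,np.linalg.norm(R-L),"eye",e)
print("pin",f((276.5,48.5),58))
```

```text
82.0471595832497
10 82.0471595832497 eye [541.41327633 123.10249785]
20 79.39533597933956 eye [541.28457687 123.39328056]
pin [541.6275737  122.36198282]
```

The eye is measured at (541.3, 123.3) and the pin at (541.6, 122.4), about 1 mm apart. The robot is clear of everything, so I'm handing in.

```bash
python3 -c "
from plant import *
print(read_state()['force'],hand_in())"
```

```text
the job is handed in; nothing more can be done
[ 0.7163275   0.55201928 -0.55782599] None
```

The pin is down and the clip is home around it; I handed the job in at about 13.5 s, well inside the 59 s limit.

- **Pin:** I pressed it with closed fingers until it stopped. The force rose from 8 to 31 N at a fingertip height of 58 mm, which is the height of the pin's top when fully down.
- **Clip:** I pushed it square with two fingers. The highest force I read was about 15 N. It dropped as the arms snapped over the groove, then rose to 15 N as the clip came up solid, and I stopped there.

**Last checks:** The clip's eye measured about 1 mm from the pin's axis in the last wrist picture. The robot was clear of everything, with about 1 N on the tool. I did not go near the loose things round about; I did not re-measure their positions.

**Disagreement:** In that last picture the clip detector reported only the purple look-alike. I took the clip's pose from its rear edge instead; its width came out at 79.4 mm against the true 80 mm.

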